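# Set up the moulder's cutter stack on the setting stand

## Task

Build the cutter stack on the post of the setting stand, from the bottom up: the wide collar first, then the cutter head, then the narrow collar, and last the cap over the end of the post. Keep each part the same way up as it lies now and see that each sits flat on the one below before you fetch the next. Leave the jar, the offcut block and the tape measure standing where they are.

Things in the scene. Friction and masses are not known exactly. Their poses are not given: they have to be found in the camera images.
- stand: Setting stand, fixed to the bench: a round grey base 90 mm across and 15 mm thick with a plain upright steel post of 20 mm diameter in its middle. The post is cylindrical to 40 mm above the base's top face, then tapers over 10 mm to a blunt nose of 9 mm diameter; its top is 65 mm above the bench. Origin: centre of the base's underside, on the bench and on the post's axis; z up.
- wide_collar: Wide spacer collar: plain steel ring, 52 mm outside diameter, 25 mm bore, 16 mm high, lying flat on the bench. Origin: on the bore axis, in its underside; z up along the axis.
- cutter: Cutter head: flat aluminium ring, 56 mm outside diameter, 25 mm bore, 12 mm high, lying flat, with two dark knives 12 mm wide that stick out on opposite sides along its own +x and -x to 68 mm over the tips (grip it across its own y, where the rim is plain and 56 mm wide). Origin: on the bore axis, in its underside; z up along the axis.
- narrow_collar: Narrow spacer collar: plain steel ring, 38 mm outside diameter, 25 mm bore, 10 mm high, lying flat on the bench; the smallest and lowest of the rings. Origin: on the bore axis, in its underside; z up along the axis.
- cap: Cap: dark steel cylinder with knurled side, 44 mm outside diameter (45.5 mm over the knurls as seen; the solid is 44 mm), 26 mm high, closed and flat on top (no hole to be seen from above); underneath a blind bore of 25 mm diameter and 16 mm depth. It stands on the bench with its bore down. Origin: on its axis, in its underside; z up.
- jar: Bystander: closed amber glass jar with steel lid, about 58 mm diameter, 68 mm tall, standing loose. Origin: centre of its underside.
- offcut: Bystander: loose wooden offcut block, 80 (its x) x 42 (its y) x 45 mm high. Origin: centre of its underside.
- tape: Bystander: loose black pocket tape measure, 66 (its x) x 36 (its y) x 60 mm high, standing on its edge. Origin: centre of its underside.
There are look-alikes about, which are no part of the job. Leave any brown look-alike of the wide_collar alone. Leave any green look-alike of the cutter alone.

How it is judged:
On the way, in this order (a step that is already met when the one before it is completed fails the run):
1. the wide collar sits flat on the base, on the post, let go (horizontal distance between wide_collar and stand below 0.006 m and z of wide_collar in the frame of stand between 0.012 and 0.018 m and angle between wide_collar's own z axis and vertical below 0.12 rad and contact force between the fingers and wide_collar below 0.3 N), for 0.2 s.
2. the cutter head sits flat on the wide collar, on the post, let go (horizontal distance between cutter and stand below 0.006 m and z of cutter in the frame of stand between 0.028 and 0.034 m and angle between cutter's own z axis and vertical below 0.12 rad and contact force between the fingers and cutter below 0.3 N), for 0.2 s.
3. the narrow collar sits flat on the cutter head, on the post, let go (horizontal distance between narrow_collar and stand below 0.006 m and z of narrow_collar in the frame of stand between 0.04 and 0.046 m and angle between narrow_collar's own z axis and vertical below 0.12 rad and contact force between the fingers and narrow_collar below 0.3 N), for 0.2 s.
4. the cap sits flat on the narrow collar, on the post, let go (horizontal distance between cap and stand below 0.006 m and z of cap in the frame of stand between 0.05 and 0.056 m and angle between cap's own z axis and vertical below 0.12 rad and contact force between the fingers and cap below 0.3 N), for 0.2 s.
At the end, for the whole second after the job is handed in: All four parts are on the post, let go and at rest, stacked from the base up as wide collar, cutter head, narrow collar, cap: each within 6 mm of the post's axis, its underside within 3 mm of its seated height (15, 31, 43 and 53 mm above the bench), right way up and level within 0.12 rad (horizontal distance between each of wide_collar, cutter, narrow_collar, cap and stand below 0.006 m and z of wide_collar in the frame of stand between 0.012 and 0.018 m and angle between each of wide_collar, cutter, narrow_collar, cap's own z axis and vertical below 0.12 rad and linear speed of each of wide_collar, cutter, narrow_collar, cap below 0.02 m/s and z of cutter in the frame of stand between 0.028 and 0.034 m and z of narrow_collar in the frame of stand between 0.04 and 0.046 m and z of cap in the frame of stand between 0.05 and 0.056 m); the robot touches nothing.
It fails at once if the jar is pushed more than 20 mm away or tipped (distance of jar from where it was at the start of the episode above 0.02 m or angle between jar's own z axis and vertical above 0.5 rad).
It fails at once if the offcut block is pushed more than 20 mm away or tipped (distance of offcut from where it was at the start of the episode above 0.02 m or angle between offcut's own z axis and vertical above 0.5 rad).
It fails at once if the tape measure is pushed more than 20 mm away or tipped (distance of tape from where it was at the start of the episode above 0.02 m or angle between tape's own z axis and vertical above 0.5 rad).
It also fails if it takes over 102 s, if anything falls off the work surface, if the arm or the gripper's body presses on something with over 40 N, if the wrist force passes 120 N, or if a joint passes its speed limit or range.

## Robot

A 6-joint arm with a two-finger parallel gripper is mounted at the origin on the work surface. World frame = base frame: x ahead of the robot, y to its left, z up, the work surface at z = 0. Lengths are in m, angles in rad, forces in N, time in s.
With the tool pointing down it reaches from about 0.35 to 0.975 m from the base axis. Payload 4.9 kg.
Tool frame: the origin (TCP) lies midway between the tips of the shut fingers; the grasp point (between the pads) lies 19 mm behind it; z points along the fingers, y is the line along which they close (so a half turn about z gives the same grasp; the last joint's range is limited). The gripper opens to 85 mm and grips with 20 to 120 N. Pads are 22 mm wide; open, the fingers measure 114 mm over their backs; the gripper's body (76 mm by 85 mm) begins 54 mm behind the grasp point. The pads swing forward as they close: fully open they stand 13 mm farther back than shut.
Start: joints at [1.221, 0.053, 1.613, -0, 1.476, -0.119], TCP at [0.143, 0.608, 0.231] pointing down, gripper open.
Joint ranges: [-3.01, 3.01], [-1.01, 2.22], [0.06, 2.58], [-1.02, 4.17], [0.09, 2.62], [-3.14, 3.14]. Speed limits (rad/s): [2.57, 2.57, 3.14, 3.14, 3.14, 3.14].

## Interface

Orientations are given as a rotation vector (axis times angle).
In Python, from station import ctrl gives the robot as it stands. The module is installed in compiled form; this text tells all that it offers.
- The arm moves only by the shell command python3 -m handwheel 'ROWS' [OPENING] [FORCE]. ROWS is JSON, a list of rows, each a list of 2 entries, a list of its own where there are three numbers: the shift along the tool's x, y, z in cm, then the turn, a rotation vector about the tool's x, y, z in rad. In form: [[[tx, ty, tz], [ax, ay, az]], ...]. A call has 1 to 5 rows; each row is the pose to reach, as a shift and turn from the pose commanded when the call began, along the tool's axes at that moment; what a row does not reach only later rows make up. A row lasts 1/8 s, in which the tool goes at most 62.5 mm and 10.7 degrees, less where a joint would pass 70% of its speed; a pose out of reach is approached as far as the arm can. A call with a gripper value outside its range is refused whole. OPENING is the gripper's target within -1 to 1 (shut at 1, half-way at 0, fully open at -1), set as the call begins (- or left out, the last holds). The fingers move at their own pace and stop on an object; FORCE is the grip in N (left out, the last holds). Time passes only in rows, so rows that repeat a pose let the fingers close. It gives the time, the measured TCP pose, the force, the opening and the grip force at its end, in the units of the state.
- ctrl.get_obs(): the state, without advancing time (a new reading comes with each control period).
- ctrl.get_image(name): name is "scene" or "top" or "wrist"; returns the picture (400x640x3 uint8, blue, green, red); there is no depth.
- ctrl.calibration(name): a dict with "fx", "fy", "cx", "cy" (pixels), "k1" (the pictures are not rectified: a ray, as slopes to the right and down, at radius r is drawn at 1 + k1 r^2 times it, then the intrinsics apply), "R" (3x3) and "t" (3): a world point X has camera coordinates R X + t. Camera axes: x right, y down, z forward; pixel columns grow to the right and rows downward; lengths in m; the calibration is good to about 2 mm. A picture is of the moment at which its call begins: read the wrist's pose just before it. calibration takes no time and is no camera call; for the wrist camera it gives the pose at the moment of the call.
- ctrl.finish_job(): hands the job in; it is judged then, once.
Trained networks look in the newest picture that a camera, given by its name, has taken for a name from the list of things; names that differ only in an ending like _2 or _b are one class to them, and where a whole thing is asked for, a point or a joint stands for the part that bears it (a point fixed in the world has none). Each returns a list of dicts, best first, with "score" (0 to 1); they miss things now and then, are a little off and sometimes report something else, mostly with a low value. They report only what shows in the picture. A call takes as long as a camera call. They do not tell look-alikes from the thing itself.
- ctrl.look_for(camera, query): "position" ([column, row] in pixels, amid what is visible of it).
- ctrl.landmark_of(camera, query): "position" ([column, row] in pixels: a listed point, or the origin of a listed thing).
The state is a dict: "t": time; "q": joint angles; "dq": joint speeds; "effort": joint torques, N m; "tool_pos": TCP position; "tool_rot": TCP orientation; "contact_force": force on the tool from outside, world axes, zero at the start; "wrist_torque": the same for the moment, N m; "opening": finger opening in m; "grip_force": force on a finger pad.
Only numpy, scipy, OpenCV 4.12 (cv2) and the standard library are available. Lean on these libraries where they do the work, as an engineer would, in place of code of your own. Each camera call takes 0.05 s, during which the arm holds its last target. There are 200 camera calls.

## Working session

There is one attempt and no reset: what is moved stays moved. The work goes in short steps, Python scripts to look and compute and a shell command to move; the robot and the scene stay as the last step left them, time stands still between calls to the robot, and variables do not carry over. Pictures are saved under pics/ and viewed, at most 14 in all, crops included, and the job is handed in when it is done.

```bash
mkdir -p pics; cat > h.py <<'E'
import numpy as np, cv2
from station import ctrl
from scipy.spatial.transform import Rotation as Ro
def K(c): return np.array([[c['fx'],0,c['cx']],[0,c['fy'],c['cy']],[0,0,1.]])
def w(cam,px,z,c=None):
    c=c or ctrl.calibration(cam); R=np.array(c['R']);t=np.array(c['t'])
    d=cv2.undistortPoints(np.array([[px]],float),K(c),np.array([c['k1'],0,0,0,0.]))[0,0]
    o=-R.T@t; v=R.T@np.array([d[0],d[1],1]); return o+v*(z-o[2])/v[2]
def px(cam,X,c=None):
    c=c or ctrl.calibration(cam)
    return cv2.projectPoints(np.array([X],float),cv2.Rodrigues(np.array(c['R']))[0],np.array(c['t'],float),K(c),np.array([c['k1'],0,0,0,0.]))[0][0,0]
def rel(target,yaw=None):
    """shift in tool axes (cm) to a world TCP target; yaw = wanted direction of tool y in world (rad)"""
    o=ctrl.get_obs(); R=Ro.from_rotvec(o['tool_rot']).as_matrix()
    print('tcp',np.round(o['tool_pos'],4),'tooly',np.round(np.arctan2(R[1,1],R[0,1]),3),'toolz',np.round(R[:,2],3),'t',round(o['t'],2))
    print('shift cm',np.round(R.T@(np.array(target)-o['tool_pos'])*100,2))
    if yaw is not None:
        d=(yaw-np.arctan2(R[1,1],R[0,1])+np.pi/2)%np.pi-np.pi/2; print('turn about tool z',round(-d,3))
E
python3 - <<'E'
from h import *
for cam in ['top','scene']:
    im=ctrl.get_image(cam); cv2.imwrite(f'pics/{cam}0.png',im)
    print(cam)
    for n,z in [('stand',0),('wide_collar',0),('cutter',0),('narrow_collar',0),('cap',0),('jar',0),('offcut',0),('tape',0)]:
        for r in ctrl.landmark_of(cam,n)[:3]:
            print(n,np.round(r['position'],1),round(r['score'],2),np.round(w(cam,r['position'],z),3))
rel([.143,.608,.231])
print(ctrl.get_obs())
E
```

```text
top
stand [355.2 176.3] 0.69 [ 0.6   -0.092  0.   ]
wide_collar [422.2 168. ] 0.57 [ 0.617 -0.258  0.   ]
wide_collar [452.9 144.9] 0.57 [ 0.674 -0.339  0.   ]
cutter [211.9 229.8] 0.94 [0.477 0.259 0.   ]
cutter [174.2 249.3] 0.71 [0.432 0.351 0.   ]
narrow_collar [351.1 238.8] 0.4 [ 0.447 -0.077  0.   ]
cap [273.7 178.6] 0.58 [0.6   0.108 0.   ]
jar [439.4 227.4] 0.82 [ 0.469 -0.291  0.   ]
offcut [207.  175.8] 0.84 [0.611 0.273 0.   ]
tape [282.3 240.2] 0.8 [0.448 0.088 0.   ]
tape [349.9 238. ] 0.18 [ 0.449 -0.074  0.   ]
scene
stand [293.9 226.7] 0.58 [ 0.593 -0.093  0.   ]
stand [361.4 206.5] 0.51 [0.583 0.112 0.   ]
stand [416.2 198.3] 0.24 [0.607 0.277 0.   ]
wide_collar [208.3 278.3] 0.53 [ 0.69  -0.341  0.   ]
cutter [387.7 177.4] 0.66 [0.488 0.245 0.   ]
cutter [406.9 159.8] 0.6 [0.427 0.347 0.   ]
narrow_collar [286.8 195.8] 0.66 [ 0.462 -0.073 -0.   ]
cap [361.7 210.5] 0.46 [0.599 0.106 0.   ]
jar [215.9 215.8] 0.96 [ 0.474 -0.285  0.   ]
jar [385.9 175.9] 0.75 [0.48  0.243 0.   ]
offcut [414.7 199.1] 0.67 [0.609 0.271 0.   ]
offcut [387.  177.2] 0.23 [0.487 0.243 0.   ]
tape [334.8 182.6] 0.83 [0.454 0.082 0.   ]
tcp [0.143  0.6084 0.2313] tooly 1.34 toolz [-0.  0. -1.] t 0.9
shift cm [-0.01 -0.04  0.03]
{'t': 0.9, 'q': array([ 1.22100371e+00,  5.26673169e-02,  1.61287431e+00,  1.31199654e-05,
        1.47601667e+00, -1.18987023e-01]), 'dq': array([ 0.00042974,  0.00047463,  0.00050914, -0.00054291,  0.00089383,
        0.00225537]), 'effort': array([-5.41583577e-04, -3.93686521e+01, -3.70464385e+01, -3.19468381e-04,
        6.10004736e-04, -1.46655243e-06]), 'tool_pos': array([0.14296022, 0.60841821, 0.23133922]), 'tool_rot': array([-3.61745784e-01, -3.12069138e+00, -5.72571774e-05]), 'contact_force': array([ 0.30594382, -0.25522001, -0.43455641]), 'wrist_torque': array([0.0542175 , 0.03129339, 0.04022477]), 'grip_force': 0.0, 'opening': 0.08532471603796521}
```

View pics/top0.png

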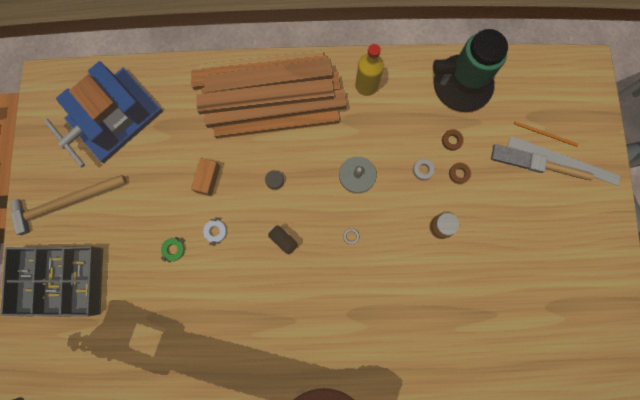

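View pics/scene0.png

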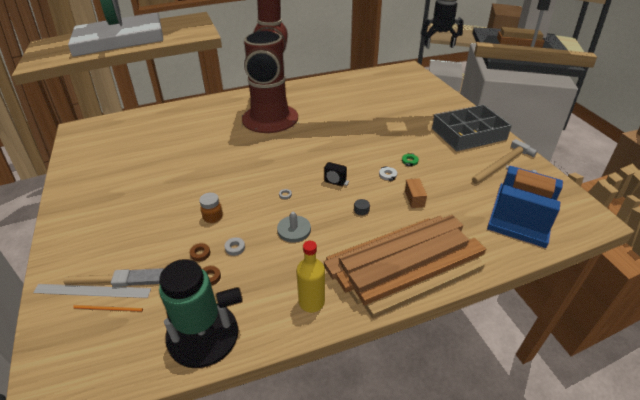

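Top view: the grey ring at (424,169) is the wide collar; its look-alikes are the brown rings at (453,140) and (460,173). The silver ring with knives at (215,231) is the cutter; its look-alike is the green one at (173,250). The narrow collar is at (351,237), the cap at (274,180) and the stand at (357,174). I'll confirm with one enlarged crop.

```bash
python3 - <<'E'
from h import *
im=cv2.imread('pics/top0.png')
a=cv2.resize(im[120:200,395:495],None,fx=4,fy=4,interpolation=cv2.INTER_CUBIC)
b=cv2.resize(im[200:280,145:245],None,fx=4,fy=4,interpolation=cv2.INTER_CUBIC)
cv2.imwrite('pics/crop.png',np.hstack([a,b]))
for n,p,z in [('wide',(424,169),.016),('cut',(215,231),.012),('nar',(351,237),.01),('cap',(274.5,180),.026),('base',(357.5,174.5),.015)]: print(n,w('top',p,z).round(3))
c=ctrl.calibration('wrist'); o=ctrl.get_obs(); R=Ro.from_rotvec(o['tool_rot']).as_matrix()
print('cam in tool',R.T@(-np.array(c['R']).T@np.array(c['t'])-o['tool_pos']), 'camR in tool',(np.array(c['R'])@R).round(2),c['fx'],c['cx'],c['cy'])
rel(list(w('top',(424,169),.016)[:2])+[.25],0)
E
```

```text
wide [ 0.61  -0.259  0.016]
cut [0.473 0.248 0.012]
nar [ 0.451 -0.076  0.01 ]
cap [0.59  0.103 0.026]
base [ 0.601 -0.097  0.015]
cam in tool [ 0.0758453  -0.0009387  -0.14158834] camR in tool [[-0.    1.   -0.  ]
 [-0.95 -0.   -0.3 ]
 [-0.3   0.    0.95]] 354.3107081742144 316.88382175812546 193.08769268752891
tcp [0.143  0.6084 0.2313] tooly 1.34 toolz [-0.  0. -1.] t 0.9
shift cm [-65.34 -73.74  -1.87]
turn about tool z 1.34
```

View pics/crop.png

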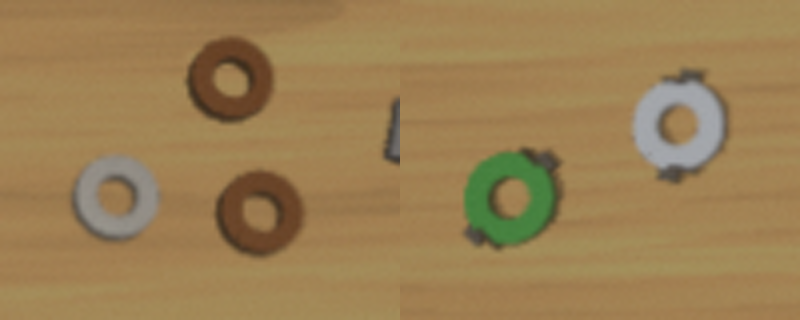

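The crop confirms it: the grey ring at left is the wide collar, and the silver ring at right is the cutter, with its knives running roughly along the image vertical. I'm moving over the wide collar.

```bash
M="python3 -m handwheel"
python3 -m handwheel '[[[-20,-22.6,-1.9],[0,0,0]],[[-20,-22.6,-1.9],[0,0,0]],[[-20,-22.6,-1.9],[0,0,0]],[[-20,-22.6,-1.9],[0,0,0]],[[-20,-22.6,-1.9],[0,0,0]]]' -1 40
python3 -m handwheel '[[[-20,-22.6,0],[0,0,0.4]],[[-20,-22.6,0],[0,0,0.4]],[[-20,-22.6,0],[0,0,0.4]],[[-20,-22.6,0],[0,0,0.4]],[[-20,-22.6,0],[0,0,0.4]]]'
python3 - <<'E'
from h import *
rel([.61,-.259,.22],0)
E
```

```text
t: 1.52
tool_pos: [0.2866, 0.3408, 0.2507]
tool_rot: [0.362, 3.12, 0.001]
contact_force: [0.8, -0.4, 0.1]
opening: 0.0855
grip_force: 0.0
t: 2.15
tool_pos: [0.4297, 0.0747, 0.2507]
tool_rot: [0.976, 2.985, 0.001]
contact_force: [0.7, 0.5, 0.6]
opening: 0.0854
grip_force: 0.0
tcp [0.4297 0.0747 0.2507] tooly 0.939 toolz [ 0.001  0.    -1.   ] t 2.15
shift cm [-34.26 -16.27   3.09]
turn about tool z 0.939
```

```bash
python3 -m handwheel '[[[-27,-12.8,2],[0,0,0.92]],[[-27,-12.8,2],[0,0,0.92]],[[-27,-12.8,2],[0,0,0.92]],[[-27,-12.8,2],[0,0,0.92]],[[-27,-12.8,2],[0,0,0.92]]]'
python3 - <<'E'
from h import *
rel([.61,-.259,.22],0)
E
```

```text
t: 2.78
tool_pos: [0.5722, -0.1881, 0.2301]
tool_rot: [2.207, 2.236, 0.0]
contact_force: [0.0, 0.7, -0.9]
opening: 0.0852
grip_force: 0.0
tcp [ 0.5722 -0.1881  0.2301] tooly 0.013 toolz [ 0. -0. -1.] t 2.77
shift cm [-7.14  3.69  1.01]
turn about tool z 0.013
```

```bash
python3 - <<'E'
from h import *
im=ctrl.get_image('wrist'); cv2.imwrite('pics/w1.png',im); c=ctrl.calibration('wrist')
for n,z in [('wide_collar',0),('stand',0)]:
    for r in ctrl.landmark_of('wrist',n)[:3]: print(n,r['position'],r['score'],w('wrist',r['position'],z,c).round(4))
E
```

```text
wide_collar [411.6, 280.0] 0.91 [ 0.6896 -0.3439  0.    ]
wide_collar [338.1, 286.1] 0.82 [ 0.6013 -0.3523  0.    ]
stand [353.1, 68.8] 0.59 [ 0.6104 -0.1047  0.    ]
```

View pics/w1.png

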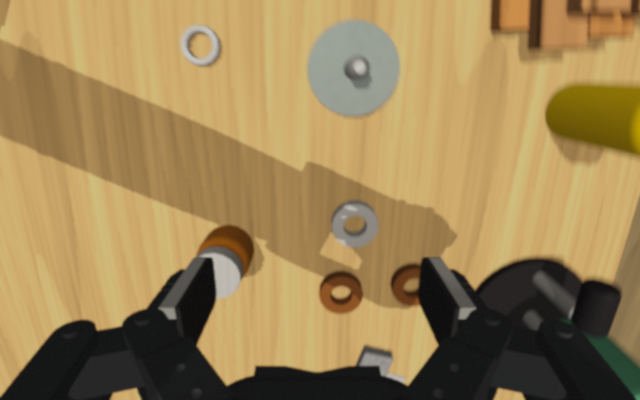

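The wrist view shows the wide collar at (355,224), the stand at (354,67) with its post, the narrow collar at (200,46), and the brown rings at (341,292) and (410,285). I'll refine these positions by warping to each top plane and fitting circles.

```bash
cat >> h.py <<'E'
def circ(cam,im,c,xy,z,r,half=.06,s=4000.,tol=.0025,p2=12):
    """warp the picture onto plane z round xy, find circle of radius r nearest"""
    n=int(2*half*s); g=np.mgrid[0:n,0:n]; X=xy[0]-half+g[0]/s; Y=xy[1]-half+g[1]/s
    P=cv2.projectPoints(np.stack([X,Y,np.full_like(X,z)],-1).reshape(-1,3),cv2.Rodrigues(np.array(c['R']))[0],np.array(c['t'],float),K(c),np.array([c['k1'],0,0,0,0.]))[0].reshape(n,n,2).astype(np.float32)
    wi=cv2.remap(im,P[...,0],P[...,1],cv2.INTER_CUBIC); gr=cv2.GaussianBlur(cv2.cvtColor(wi,cv2.COLOR_BGR2GRAY),(0,0),2)
    h=cv2.HoughCircles(gr,cv2.HOUGH_GRADIENT,1.5,3,param1=60,param2=p2,minRadius=int((r-tol)*s),maxRadius=int((r+tol)*s))
    out=[] if h is None else [(round(xy[0]-half+b/s,4),round(xy[1]-half+a/s,4),round(q/s,4)) for a,b,q in h[0][:4]]
    for o in out[:1]: cv2.circle(wi,(int((o[1]-xy[1]+half)*s),int((o[0]-xy[0]+half)*s)),int(o[2]*s),(0,0,255),1)
    return out,wi
E
python3 - <<'E'
from h import *
im=cv2.imread('pics/w1.png'); c=ctrl.calibration('wrist'); t=[]
for n,p,z,r in [('wide',(355,224),.016,.026),('wideb',(355,224),.016,.0125),('base',(354,67),.015,.045),('nose',(354,67),.065,.0045),('nar',(200,46),.01,.019),('narb',(200,46),.01,.0125)]:
    xy=w('wrist',p,z,c)[:2]
    o,wi=circ('wrist',im,c,xy,z,r); print(n,xy.round(4),o); t.append(cv2.resize(wi,(260,260)))
cv2.imwrite('pics/fit1.png',np.vstack([np.hstack(t[:3]),np.hstack(t[3:])]))
E
```

```text
wide [ 0.615 -0.258] []
wideb [ 0.615 -0.258] []
base [ 0.6064 -0.0971] []
nose [ 0.6016 -0.0991] [(np.float64(0.6074), np.float64(-0.0982), np.float32(0.0065)), (np.float64(0.607), np.float64(-0.1004), np.float32(0.0042)), (np.float64(0.6063), np.float64(-0.0997), np.float32(0.0048)), (np.float64(0.6048), np.float64(-0.0997), np.float32(0.0061))]
nar [ 0.4582 -0.0792] [(np.float64(0.461), np.float64(-0.0757), np.float32(0.0169)), (np.float64(0.4633), np.float64(-0.0746), np.float32(0.0194)), (np.float64(0.4618), np.float64(-0.0753), np.float32(0.0178)), (np.float64(0.4625), np.float64(-0.0749), np.float32(0.0186))]
narb [ 0.4582 -0.0792] [(np.float64(0.4573), np.float64(-0.0779), np.float32(0.0125)), (np.float64(0.4592), np.float64(-0.0764), np.float32(0.0148)), (np.float64(0.4573), np.float64(-0.0772), np.float32(0.0117)), (np.float64(0.4558), np.float64(-0.0791), np.float32(0.0112))]
```

View pics/fit1.png

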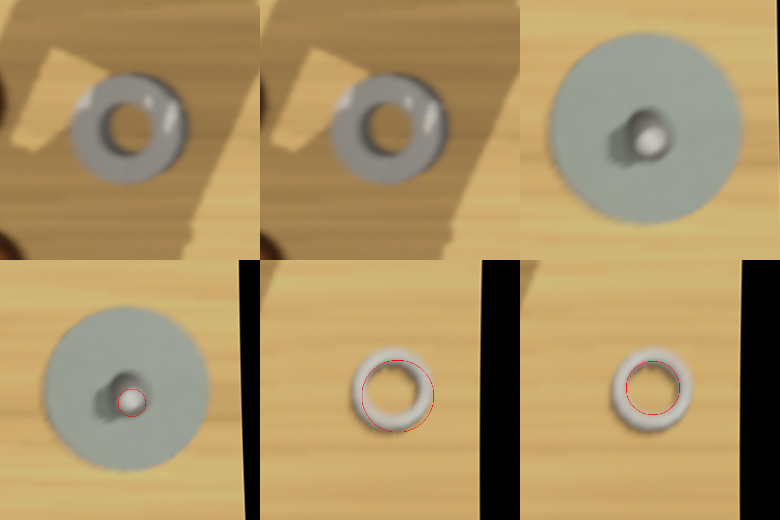

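```bash
sed -i 's/param1=60/param1=25/; s/(0,0),2)/(0,0),3)/' h.py
python3 - <<'E'
from h import *
rel([.6143,-.26,.10],0)
E
```

```text
tcp [ 0.5717 -0.1875  0.2294] tooly 0.018 toolz [-0.002  0.001 -1.   ] t 2.92
shift cm [-7.34  4.15 12.92]
turn about tool z 0.018
```

```bash
python3 -m handwheel '[[[-7.3,4.1,12.9],[0,0,0.02]],[[-7.3,4.1,12.9],[0,0,0.02]],[[-7.3,4.1,12.9],[0,0,0.02]],[[-7.3,4.1,12.9],[0,0,0.02]]]'
python3 - <<'E'
from h import *
im=ctrl.get_image('wrist'); cv2.imwrite('pics/w2.png',im); c=ctrl.calibration('wrist')
t=[]
for z,r in [(.016,.026),(.016,.0125)]:
    o,wi=circ('wrist',im,c,(.6143,-.26),z,r,half=.04,s=6000); print(o); t.append(wi)
cv2.imwrite('pics/fit2.png',cv2.resize(np.hstack(t),(800,400)))
rel([.6143,-.26,.002],0)
E
```

```text
t: 3.42
tool_pos: [0.6123, -0.2564, 0.0985]
tool_rot: [-2.216, -2.219, 0.002]
contact_force: [0.1, -0.4, -0.5]
opening: 0.0854
grip_force: 0.0
[(np.float32(0.6167), np.float32(-0.2589), np.float32(0.0259)), (np.float32(0.6169), np.float32(-0.2584), np.float32(0.0253)), (np.float32(0.6172), np.float32(-0.2601), np.float32(0.0244)), (np.float32(0.6169), np.float32(-0.2611), np.float32(0.0253))]
[(np.float32(0.6167), np.float32(-0.2606), np.float32(0.013)), (np.float32(0.6169), np.float32(-0.2626), np.float32(0.0116)), (np.float32(0.6164), np.float32(-0.2614), np.float32(0.0128)), (np.float32(0.6172), np.float32(-0.2616), np.float32(0.0126))]
tcp [ 0.6134 -0.2566  0.1009] tooly 0.001 toolz [-0.001  0.001 -1.   ] t 3.48
shift cm [-0.35  0.1   9.89]
turn about tool z 0.001
```

View pics/fit2.png

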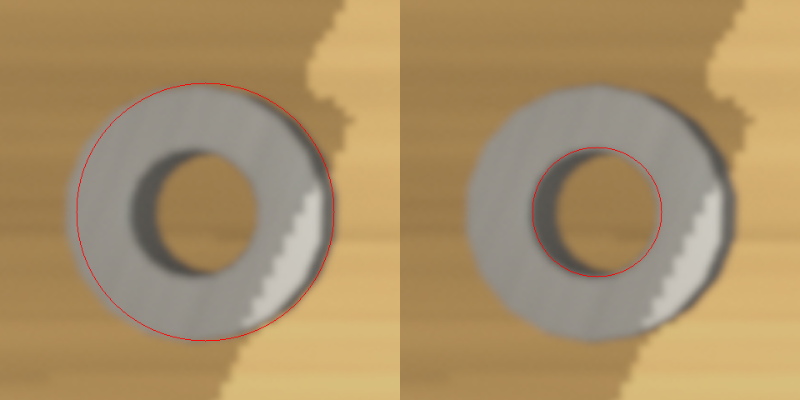

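The fit image puts the collar's top face at about (.6167, −.261). Going down to grip it.

```bash
python3 -m handwheel '[[[-0.44,0.33,5],[0,0,0]],[[-0.44,0.33,8.5],[0,0,0]],[[-0.44,0.33,9.9],[0,0,0]],[[-0.44,0.33,9.9],[0,0,0]]]'
python3 -m handwheel '[[[0,0,0],[0,0,0]],[[0,0,0],[0,0,0]],[[0,0,0],[0,0,0]],[[0,0,0],[0,0,0]],[[0,0,0],[0,0,0]]]' 1 50
python3 -m handwheel '[[[0,0,0],[0,0,0]],[[0,0,0],[0,0,0]],[[0,0,-3],[0,0,0]],[[0,0,-9],[0,0,0]],[[0,0,-12],[0,0,0]]]'
python3 - <<'E'
from h import *
rel([.606,-.099,.12],0)
E
```

```text
t: 3.98
tool_pos: [0.6176, -0.2617, 0.0033]
tool_rot: [2.22, 2.222, 0.0]
contact_force: [0.8, -0.2, -1.1]
opening: 0.0855
grip_force: 0.0
t: 4.6
tool_pos: [0.6183, -0.263, 0.0054]
tool_rot: [2.22, 2.22, 0.001]
contact_force: [-4.0, 1.7, 8.1]
opening: 0.0497
grip_force: 50.2
t: 5.22
tool_pos: [0.6189, -0.2632, 0.127]
tool_rot: [2.217, 2.217, 0.003]
contact_force: [1.0, -0.1, -1.9]
opening: 0.0493
grip_force: 52.6
tcp [ 0.6189 -0.2632  0.127 ] tooly -0.0 toolz [ 0.006 -0.003 -1.   ] t 5.22
shift cm [16.42 -1.3   0.65]
turn about tool z -0.0
```

```bash
python3 -m handwheel '[[[8,-0.6,0],[0,0,0]],[[13,-1.3,0],[0,0,0]],[[13,-1.3,0],[0,0,0]],[[13,-1.3,0],[0,0,0]],[[13,-1.3,0],[0,0,0]]]'
python3 - <<'E'
from h import *
im=ctrl.get_image('wrist'); cv2.imwrite('pics/w3.png',im); c=ctrl.calibration('wrist')
o=ctrl.get_obs(); T=o['tool_pos']; print(T,o['opening'],o['grip_force'])
z=T[2]+.012
f,wi=circ('wrist',im,c,T[:2],z,.026,half=.04,s=6000); print(f)
g,wj=circ('wrist',im,c,(.606,-.099),.065,.0045,half=.04,s=6000);print(g)
g2,wj2=circ('wrist',im,c,(.606,-.099),.015,.045,half=.055,s=4000);print(g2)
s=lambda a:cv2.resize(a,(266,266))
cv2.imwrite('pics/fit3.png',np.vstack([np.hstack([s(wi),s(wj),s(wj2)]),cv2.resize(im,(798,333))[:333]]))
E
```

```text
t: 5.85
tool_pos: [0.6045, -0.1335, 0.1226]
tool_rot: [2.222, 2.22, 0.0]
contact_force: [0.5, -0.7, -2.0]
opening: 0.049
grip_force: 52.6
[ 0.6045072  -0.13364697  0.12248368] 0.0492904878723284 52.5943635776639
[(np.float64(0.6059), np.float64(-0.1298), np.float32(0.0249)), (np.float64(0.6059), np.float64(-0.129), np.float32(0.0243)), (np.float64(0.6056), np.float64(-0.1328), np.float32(0.0276)), (np.float64(0.6061), np.float64(-0.1285), np.float32(0.0238))]
[(np.float32(0.6061), np.float32(-0.0981), np.float32(0.0046)), (np.float32(0.6039), np.float32(-0.0979), np.float32(0.0064)), (np.float32(0.6071), np.float32(-0.0991), np.float32(0.0061)), (np.float32(0.6081), np.float32(-0.0979), np.float32(0.0067))]
[(np.float32(0.6059), np.float32(-0.0972), np.float32(0.0443)), (np.float32(0.6059), np.float32(-0.0983), np.float32(0.0443)), (np.float32(0.6074), np.float32(-0.0979), np.float32(0.046)), (np.float32(0.6067), np.float32(-0.0972), np.float32(0.0451))]
```

View pics/fit3.png

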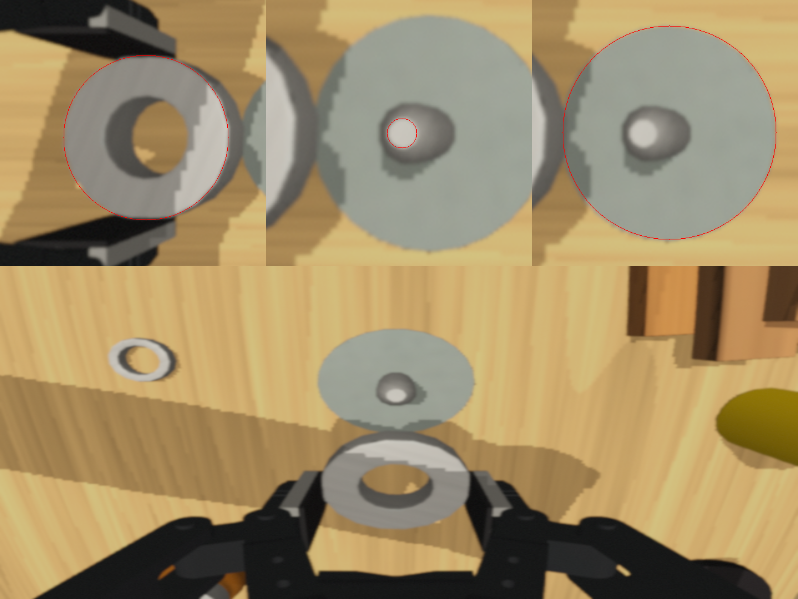

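The picture shows the held ring level at about (.606,−.133) and the post nose at (.606,−.098), so it needs +3.5 cm along tool x before going down.

```bash
python3 -m handwheel '[[[3.5,0,0],[0,0,0]],[[3.5,0,0],[0,0,0]],[[3.5,0,2.5],[0,0,0]],[[3.5,0,5],[0,0,0]],[[3.5,0,6.5],[0,0,0]]]'
python3 -m handwheel '[[[0,0,1.5],[0,0,0]],[[0,0,2.6],[0,0,0]],[[0,0,2.9],[0,0,0]],[[0,0,2.9],[0,0,0]]]'
```

```text
t: 6.52
tool_pos: [0.6036, -0.0983, 0.0557]
tool_rot: [-2.222, -2.219, 0.002]
contact_force: [-0.3, 0.5, -1.6]
opening: 0.0492
grip_force: 52.6
t: 7.02
tool_pos: [0.6044, -0.0976, 0.0285]
tool_rot: [2.221, 2.221, -0.001]
contact_force: [0.5, -1.1, -3.3]
opening: 0.0493
grip_force: 52.5
```

```bash
python3 -m handwheel '[[[0,0,0.3],[0,0,0]],[[0,0,0.4],[0,0,0]],[[0,0,0.4],[0,0,0]]]'
python3 -m handwheel '[[[0,0,0.2],[0,0,0]],[[0,0,0.4],[0,0,0]],[[0,0,0.4],[0,0,0]]]'
```

```text
t: 7.4
tool_pos: [0.6047, -0.0975, 0.0248]
tool_rot: [2.22, 2.221, 0.0]
contact_force: [-0.3, -1.2, -1.5]
opening: 0.0492
grip_force: 52.7
t: 7.78
tool_pos: [0.6044, -0.0975, 0.0205]
tool_rot: [2.221, 2.221, -0.0]
contact_force: [-0.5, -2.0, -0.6]
opening: 0.0492
grip_force: 52.8
```

```bash
python3 -m handwheel '[[[0,0,0.2],[0,0,0]],[[0,0,0.3],[0,0,0]],[[0,0,0.3],[0,0,0]]]'
python3 -m handwheel '[[[0,0,0.1],[0,0,0]],[[0,0,0.2],[0,0,0]],[[0,0,0.2],[0,0,0]]]'
```

```text
t: 8.15
tool_pos: [0.6045, -0.0975, 0.0203]
tool_rot: [-2.221, -2.221, 0.002]
contact_force: [-10.7, -1.4, 16.3]
opening: 0.0499
grip_force: 54.4
t: 8.52
tool_pos: [0.6046, -0.0975, 0.0202]
tool_rot: [-2.22, -2.221, 0.002]
contact_force: [-14.7, 0.3, 26.4]
opening: 0.0493
grip_force: 55.5
```

```bash
python3 -m handwheel '[[[0,0,-0.4],[0,0,0]],[[0,0,-0.4],[0,0,0]],[[0,0,-0.4],[0,0,0]],[[0,0,-0.4],[0,0,0]]]' -1
python3 -m handwheel '[[[0,0,0],[0,0,0]],[[0,0,-2],[0,0,0]],[[0,0,-7],[0,0,0]],[[0,0,-12],[0,0,0]],[[0,0,-12],[0,0,0]]]'
python3 - <<'E'
from h import *
im=ctrl.get_image('wrist'); cv2.imwrite('pics/w4.png',im)
c=ctrl.calibration('wrist'); print(circ('wrist',im,c,(.606,-.098),.031,.026,half=.04,s=6000)[0])
E
```

```text
t: 9.02
tool_pos: [0.6039, -0.097, 0.0186]
tool_rot: [-2.221, -2.221, 0.001]
contact_force: [0.3, -0.1, -0.2]
opening: 0.0855
grip_force: 0.0
t: 9.65
tool_pos: [0.6083, -0.0984, 0.1475]
tool_rot: [2.213, 2.214, 0.01]
contact_force: [1.2, 0.2, 1.6]
opening: 0.0855
grip_force: 0.0
[(np.float32(0.6034), np.float32(-0.0929), np.float32(0.0245)), (np.float32(0.6034), np.float32(-0.0924), np.float32(0.0242)), (np.float32(0.6034), np.float32(-0.0909), np.float32(0.025)), (np.float32(0.6034), np.float32(-0.0934), np.float32(0.025))]
```

View pics/w4.png

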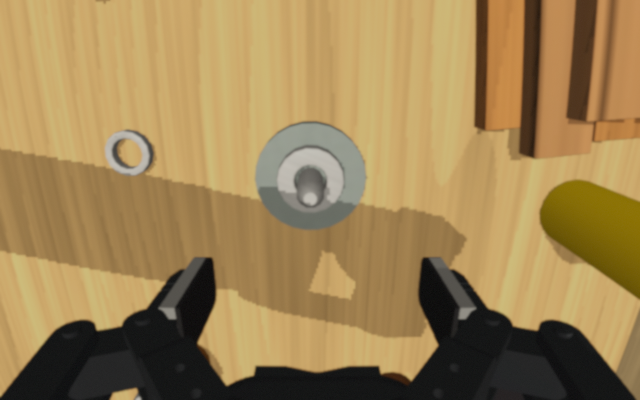

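The wide collar sits flat on the base round the post at (311,180), let go. Next is the cutter.

```bash
python3 -m handwheel '[[[28,-10.8,0],[0,0,-0.92]],[[28,-10.8,0],[0,0,-0.92]],[[28,-10.8,0],[0,0,-0.92]],[[28,-10.8,0],[0,0,-0.92]],[[28,-10.8,0],[0,0,-0.92]]]'
python3 - <<'E'
from h import *
rel([.473,.248,.13],1.348)
E
```

```text
t: 10.32
tool_pos: [0.4942, 0.1845, 0.1382]
tool_rot: [-0.994, -2.978, 0.001]
contact_force: [1.9, -0.4, 0.6]
opening: 0.0855
grip_force: 0.0
tcp [0.4942 0.1845 0.1382] tooly 0.926 toolz [-0.002 -0.    -1.   ] t 10.32
shift cm [5.51 3.81 0.82]
turn about tool z -0.422
```

```bash
python3 -m handwheel '[[[5.5,3.8,1],[0,0,-0.42]],[[5.5,3.8,1],[0,0,-0.42]],[[5.5,3.8,1],[0,0,-0.42]],[[5.5,3.8,1],[0,0,-0.42]]]'
python3 - <<'E'
from h import *
im=ctrl.get_image('wrist'); cv2.imwrite('pics/w5.png',im); c=ctrl.calibration('wrist')
rel([.473,.248,.002],1.348)
t=[]
f,wi=circ('wrist',im,c,(.473,.248),.012,.028,half=.05,s=8000); print(f)
f,wj=circ('wrist',im,c,(.473,.248),.012,.0125,half=.05,s=8000); print(f)
cv2.imwrite('pics/fit5.png',cv2.resize(np.hstack([wi,wj]),(800,400)))
E
```

```text
t: 10.82
tool_pos: [0.4745, 0.2462, 0.1282]
tool_rot: [-0.362, -3.119, 0.002]
contact_force: [0.1, -0.3, 0.3]
opening: 0.0852
grip_force: 0.0
tcp [0.4748 0.2461 0.1284] tooly 1.339 toolz [-0.002 -0.001 -1.   ] t 10.88
shift cm [ 0.2   0.16 12.64]
turn about tool z -0.009
[(np.float32(0.476), np.float32(0.2495), np.float32(0.0271)), (np.float32(0.4765), np.float32(0.2495), np.float32(0.0273)), (np.float32(0.4756), np.float32(0.2495), np.float32(0.0269)), (np.float32(0.4763), np.float32(0.2498), np.float32(0.0275))]
[(np.float32(0.4756), np.float32(0.2495), np.float32(0.0127)), (np.float32(0.4762), np.float32(0.2495), np.float32(0.0126)), (np.float32(0.4752), np.float32(0.2495), np.float32(0.0129)), (np.float32(0.476), np.float32(0.2498), np.float32(0.0122))]
```

View pics/fit5.png

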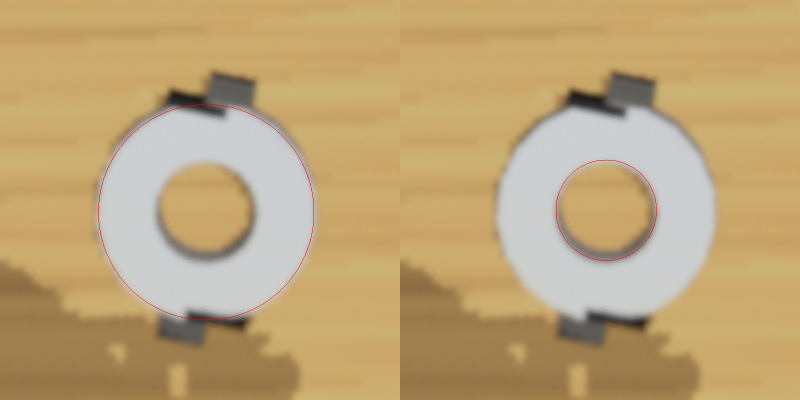

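Cutter centred at (.476,.2496), knife axis −0.2 rad, so the grip is nearly aligned. Going down.

```bash
python3 -m handwheel '[[[0,0.37,6],[0,0,-0.03]],[[0,0.37,11],[0,0,-0.03]],[[0,0.37,12.4],[0,0,-0.03]],[[0,0.37,12.4],[0,0,-0.03]]]'
python3 -m handwheel '[[[0,0,0],[0,0,0]],[[0,0,0],[0,0,0]],[[0,0,0],[0,0,0]],[[0,0,0],[0,0,0]],[[0,0,0],[0,0,0]]]' 1 50
python3 -m handwheel '[[[0,0,0],[0,0,0]],[[0,0,0],[0,0,0]],[[0,0,-3],[0,0,0]],[[0,0,-9],[0,0,0]],[[0,0,-12],[0,0,0]]]'
python3 - <<'E'
from h import *
rel([.606-.045,-.098,.125])
E
```

```text
t: 11.38
tool_pos: [0.4761, 0.2495, 0.005]
tool_rot: [-0.316, -3.124, 0.001]
contact_force: [0.0, -0.7, -0.0]
opening: 0.0856
grip_force: 0.0
t: 12.0
tool_pos: [0.4822, 0.2521, 0.0117]
tool_rot: [0.314, 3.114, 0.01]
contact_force: [0.9, 0.7, 14.5]
opening: 0.0005
grip_force: 7.2
t: 12.62
tool_pos: [0.4786, 0.2507, 0.1308]
tool_rot: [0.314, 3.119, 0.005]
contact_force: [0.3, -0.2, 0.7]
opening: -0.0003
grip_force: 0.0
tcp [0.4786 0.2507 0.1308] tooly 1.37 toolz [ 0.007  0.003 -1.   ] t 12.62
shift cm [-15.02 -32.53   0.55]
```

Missed: with the fingers' swing the tips stayed too high and slid over the 12 mm ring. I'll reopen and look at the cutter again.

```bash
python3 -m handwheel '[[[0,0,0],[0,0,0]],[[0,0,0],[0,0,0]],[[0,0,0],[0,0,0]],[[0,0,0],[0,0,0]]]' -1
python3 - <<'E'
from h import *
im=ctrl.get_image('wrist'); cv2.imwrite('pics/w6.png',im); c=ctrl.calibration('wrist')
rel([.476,.2496,-.003],1.37)
f,wi=circ('wrist',im,c,(.473,.248),.012,.028,half=.05,s=8000); print(f)
f,wj=circ('wrist',im,c,(.473,.248),.012,.0125,half=.05,s=8000); print(f)
cv2.imwrite('pics/fit6.png',np.hstack([cv2.resize(wj,(400,400)),cv2.resize(im,(400,250)).repeat(1,0) if 0 else cv2.copyMakeBorder(cv2.resize(im,(400,250)),0,150,0,0,cv2.BORDER_CONSTANT)]))
E
```

```text
t: 13.12
tool_pos: [0.4755, 0.2496, 0.1238]
tool_rot: [-0.315, -3.123, 0.002]
contact_force: [0.3, -0.0, 0.1]
opening: 0.0722
grip_force: 0.0
tcp [0.4757 0.2496 0.124 ] tooly 1.37 toolz [-0.002 -0.001 -1.   ] t 13.18
shift cm [-0.05  0.02 12.7 ]
turn about tool z -0.0
[(np.float32(0.4756), np.float32(0.2497), np.float32(0.0269)), (np.float32(0.4762), np.float32(0.2506), np.float32(0.0279)), (np.float32(0.4763), np.float32(0.25), np.float32(0.0275)), (np.float32(0.476), np.float32(0.2502), np.float32(0.0275))]
[(np.float32(0.4758), np.float32(0.2497), np.float32(0.0125)), (np.float32(0.4754), np.float32(0.2493), np.float32(0.0125)), (np.float32(0.476), np.float32(0.2491), np.float32(0.0121)), (np.float32(0.476), np.float32(0.2483), np.float32(0.0116))]
```

View pics/fit6.png

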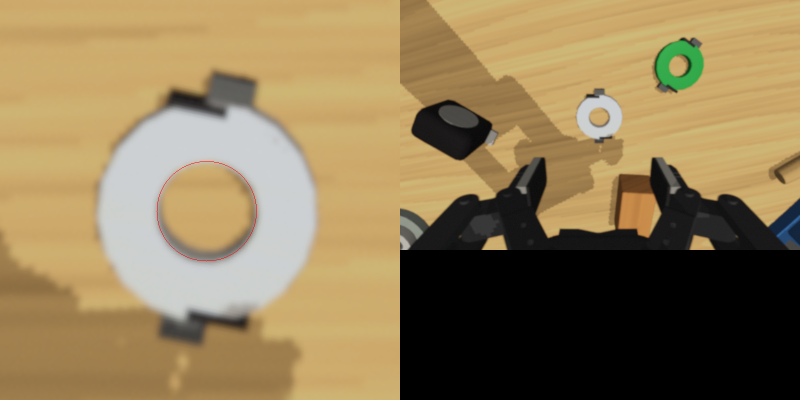

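The cutter hasn't moved. Gripping again, lower.

```bash
python3 -m handwheel '[[[0,0,6],[0,0,0]],[[0,0,11],[0,0,0]],[[0,0,12.7],[0,0,0]],[[0,0,12.7],[0,0,0]]]'
python3 -m handwheel '[[[0,0,0],[0,0,0]],[[0,0,0],[0,0,0]],[[0,0,0],[0,0,0]]]' 1 50
python3 -m handwheel '[[[0,0,0],[0,0,0]],[[0,0,0],[0,0,0]]]'
```

```text
t: 13.68
tool_pos: [0.4757, 0.2496, -0.0026]
tool_rot: [-0.315, -3.124, 0.002]
contact_force: [0.3, -0.4, 1.2]
opening: 0.0858
grip_force: 0.0
t: 14.05
tool_pos: [0.4785, 0.2505, 0.0017]
tool_rot: [0.314, 3.122, 0.002]
contact_force: [-2.5, -1.4, 7.7]
opening: 0.0536
grip_force: 50.8
t: 14.3
tool_pos: [0.4785, 0.2505, 0.0017]
tool_rot: [0.314, 3.122, 0.002]
contact_force: [-2.4, -1.0, 7.9]
opening: 0.0533
grip_force: 50.9
```

```bash
python3 -m handwheel '[[[0,0,-3],[0,0,0]],[[0,0,-9],[0,0,0]],[[0,0,-13],[0,0,0]]]'
python3 -m handwheel '[[[-17.4,-23.6,0],[0,0,0]],[[-17.4,-23.6,0],[0,0,0]],[[-17.4,-23.6,0],[0,0,0]],[[-17.4,-23.6,0],[0,0,0]],[[-17.4,-23.6,0],[0,0,0]]]'
python3 -m handwheel '[[[-5.8,-7.9,0],[0,0,0]],[[-5.8,-7.9,0],[0,0,0]],[[-5.8,-7.9,0],[0,0,0]],[[-5.8,-7.9,0],[0,0,0]]]'
python3 - <<'E'
from h import *
im=ctrl.get_image('wrist'); cv2.imwrite('pics/w7.png',im); c=ctrl.calibration('wrist')
o=ctrl.get_obs(); T=o['tool_pos']; print(T,o['opening'],o['grip_force'])
t=[]
for z in (.006,.009,.012):
    f,wi=circ('wrist',im,c,T[:2],T[2]+z,.028,half=.04,s=6000); print(z,f[:2]); 
    f,wb=circ('wrist',im,c,T[:2],T[2]+z,.0125,half=.04,s=6000); print(z,f[:2]); t.append(wb)
g,wj=circ('wrist',im,c,(.606,-.098),.065,.0045,half=.04,s=6000);print(g)
s=lambda a:cv2.resize(a,(266,266))
cv2.imwrite('pics/fit7.png',np.vstack([np.hstack([s(t[0]),s(wi),s(wj)]),cv2.resize(im,(798,333))]))
rel([.606,-.098,.12])
E
```

```text
t: 14.68
tool_pos: [0.4778, 0.2504, 0.1327]
tool_rot: [0.314, 3.121, 0.004]
contact_force: [1.2, -0.1, -1.5]
opening: 0.0537
grip_force: 53.0
t: 15.3
tool_pos: [0.6012, -0.0188, 0.1301]
tool_rot: [0.317, 3.123, -0.001]
contact_force: [0.7, -0.3, -1.8]
opening: 0.0535
grip_force: 53.0
t: 15.8
tool_pos: [0.6408, -0.1046, 0.129]
tool_rot: [0.315, 3.125, 0.001]
contact_force: [-1.1, 0.1, -0.7]
opening: 0.0536
grip_force: 53.0
[ 0.64064317 -0.10414843  0.12880081] 0.0536418818197102 52.9915452003479
0.006 [(np.float64(0.64), np.float64(-0.105), np.float32(0.0279)), (np.float64(0.6395), np.float64(-0.105), np.float32(0.0276))]
0.006 [(np.float64(0.64), np.float64(-0.105), np.float32(0.013)), (np.float64(0.6338), np.float64(-0.1035), np.float32(0.0128))]
0.009 [(np.float64(0.6385), np.float64(-0.1048), np.float32(0.0273)), (np.float64(0.6388), np.float64(-0.104), np.float32(0.0279))]
0.009 [(np.float64(0.6385), np.float64(-0.1045), np.float32(0.0125)), (np.float64(0.6385), np.float64(-0.105), np.float32(0.0123))]
0.012 [(np.float64(0.6365), np.float64(-0.1043), np.float32(0.0265)), (np.float64(0.637), np.float64(-0.1035), np.float32(0.0273))]
0.012 [(np.float64(0.6363), np.float64(-0.104), np.float32(0.0126)), (np.float64(0.637), np.float64(-0.1043), np.float32(0.0125))]
[(np.float32(0.6054), np.float32(-0.0974), np.float32(0.0049)), (np.float32(0.6061), np.float32(-0.0991), np.float32(0.0064)), (np.float32(0.6056), np.float32(-0.0999), np.float32(0.0067)), (np.float32(0.6309), np.float32(-0.1084), np.float32(0.0061))]
tcp [ 0.6406 -0.1041  0.1288] tooly 1.371 toolz [ 0.  0. -1.] t 15.85
shift cm [ 3.52 -0.09  0.88]
```

View pics/fit7.png

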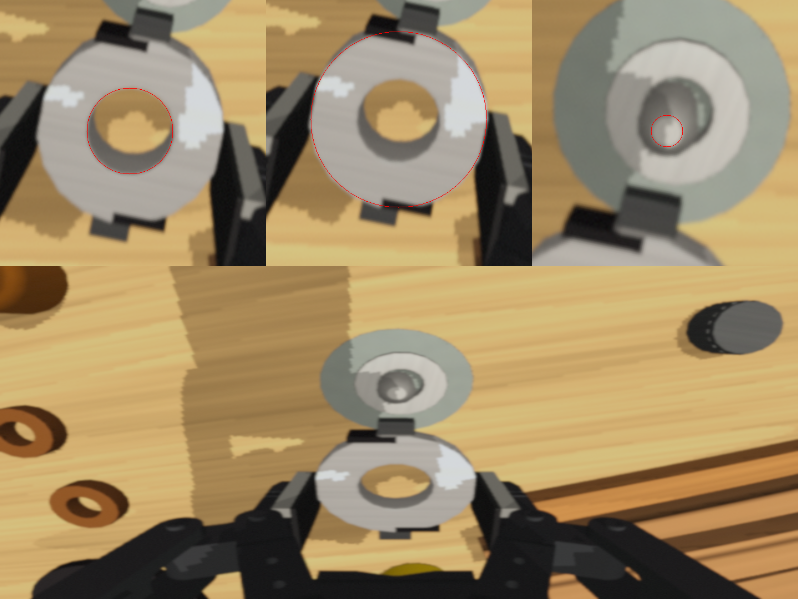

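The picture shows the cutter held level at (.640,−.105) and the post nose at (.606,−.098): +3.45 cm along tool x, then down.

```bash
python3 -m handwheel '[[[3.45,0,0],[0,0,0]],[[3.45,0,0],[0,0,0]],[[3.45,0,2.5],[0,0,0]],[[3.45,0,5],[0,0,0]],[[3.45,0,6.5],[0,0,0]]]'
python3 -m handwheel '[[[0,0,1.5],[0,0,0]],[[0,0,2.3],[0,0,0]],[[0,0,2.3],[0,0,0]]]'
python3 -m handwheel '[[[0,0,0.3],[0,0,0]],[[0,0,0.4],[0,0,0]],[[0,0,0.4],[0,0,0]]]'
```

```text
t: 16.48
tool_pos: [0.6068, -0.0972, 0.0623]
tool_rot: [-0.313, -3.125, -0.0]
contact_force: [0.3, -0.2, -1.4]
opening: 0.0533
grip_force: 53.0
t: 16.85
tool_pos: [0.6069, -0.0981, 0.0398]
tool_rot: [-0.315, -3.125, -0.0]
contact_force: [0.5, 0.9, -1.2]
opening: 0.0535
grip_force: 53.0
t: 17.23
tool_pos: [0.6073, -0.0983, 0.0366]
tool_rot: [0.315, 3.125, -0.0]
contact_force: [0.6, -0.1, -1.1]
opening: 0.0534
grip_force: 53.0
```

```bash
python3 -m handwheel '[[[0,0,0.2],[0,0,0]],[[0,0,0.3],[0,0,0]],[[0,0,0.3],[0,0,0]]]'
python3 -m handwheel '[[[0,0,0.1],[0,0,0]],[[0,0,0.2],[0,0,0]],[[0,0,0.2],[0,0,0]]]'
```

```text
t: 17.6
tool_pos: [0.607, -0.0982, 0.0331]
tool_rot: [-0.315, -3.126, -0.0]
contact_force: [-0.8, -0.1, -0.3]
opening: 0.0535
grip_force: 53.0
t: 17.98
tool_pos: [0.6072, -0.0982, 0.0327]
tool_rot: [-0.315, -3.125, -0.0]
contact_force: [-4.5, 0.8, 6.5]
opening: 0.0532
grip_force: 53.8
```

Contact at the expected height; releasing.

```bash
python3 -m handwheel '[[[0,0,-0.1],[0,0,0]],[[0,0,-0.1],[0,0,0]],[[0,0,-0.1],[0,0,0]],[[0,0,-0.1],[0,0,0]]]' -1
python3 -m handwheel '[[[0,0,0],[0,0,0]],[[0,0,-2],[0,0,0]],[[0,0,-7],[0,0,0]],[[0,0,-11],[0,0,0]],[[0,0,-11],[0,0,0]]]'
python3 - <<'E'
from h import *
im=ctrl.get_image('wrist'); cv2.imwrite('pics/w8.png',im)
c=ctrl.calibration('wrist'); 
for z in (.043,.05):print(circ('wrist',im,c,(.606,-.098),z,.028,half=.04,s=6000)[0][:2])
rel([.458,-.077,.13],1.37)
E
```

```text
t: 18.48
tool_pos: [0.607, -0.0982, 0.0321]
tool_rot: [-0.315, -3.126, -0.0]
contact_force: [0.0, 0.5, 1.1]
opening: 0.0849
grip_force: 0.0
t: 19.1
tool_pos: [0.6105, -0.0991, 0.1494]
tool_rot: [0.314, 3.115, -0.003]
contact_force: [-0.4, 0.2, 0.2]
opening: 0.0853
grip_force: 0.0
[(np.float32(0.6011), np.float32(-0.0979), np.float32(0.0268)), (np.float32(0.6019), np.float32(-0.0976), np.float32(0.027))]
[(np.float32(0.5996), np.float32(-0.0976), np.float32(0.0262)), (np.float32(0.6001), np.float32(-0.0979), np.float32(0.0259))]
tcp [ 0.6089 -0.0987  0.1463] tooly 1.37 toolz [ 0.006 -0.002 -1.   ] t 19.15
shift cm [15.23 -0.88  1.54]
turn about tool z 0.0
```

View pics/w8.png

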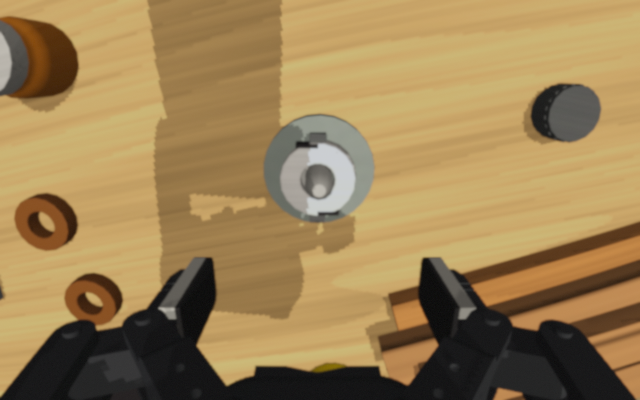

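The cutter sits flat on the wide collar at (319,178), let go. Next the narrow collar, the only small ring, at about (.458,−.078).

```bash
python3 -m handwheel '[[[15.2,-0.9,2],[0,0,0]],[[15.2,-0.9,2],[0,0,0]],[[15.2,-0.9,2],[0,0,0]],[[15.2,-0.9,2],[0,0,0]],[[15.2,-0.9,2],[0,0,0]]]'
python3 - <<'E'
from h import *
im=ctrl.get_image('wrist'); cv2.imwrite('pics/w9.png',im); c=ctrl.calibration('wrist')
for r in ctrl.landmark_of('wrist','narrow_collar')[:2]: print(r,w('wrist',r['position'],0,c).round(4))
for r in (.019,.0125):
    f,wi=circ('wrist',im,c,(.458,-.077),.01,r,half=.04,s=8000); print(f)
rel([.458,-.077,-.002],1.37)
E
```

```text
t: 19.77
tool_pos: [0.4569, -0.0769, 0.1224]
tool_rot: [0.315, 3.125, -0.0]
contact_force: [0.5, -0.4, 0.4]
opening: 0.0855
grip_force: 0.0
{'position': [315.0, 183.7], 'score': 0.75} [ 0.4572 -0.0794  0.    ]
{'position': [329.4, 366.0], 'score': 0.23} [ 0.6354 -0.1022  0.    ]
[(np.float32(0.4552), np.float32(-0.0773), np.float32(0.0171)), (np.float32(0.4547), np.float32(-0.0773), np.float32(0.0166)), (np.float32(0.4562), np.float32(-0.0772), np.float32(0.0179)), (np.float32(0.4565), np.float32(-0.0773), np.float32(0.0182))]
[(np.float32(0.456), np.float32(-0.0775), np.float32(0.0126)), (np.float32(0.4552), np.float32(-0.0775), np.float32(0.0133)), (np.float32(0.452), np.float32(-0.0779), np.float32(0.0143)), (np.float32(0.4526), np.float32(-0.079), np.float32(0.0141))]
tcp [ 0.4574 -0.077   0.1228] tooly 1.37 toolz [ 0.001 -0.    -1.   ] t 19.88
shift cm [-5.000e-02  1.000e-02  1.248e+01]
turn about tool z 0.0
```

```bash
python3 -m handwheel '[[[0.12,-0.08,6],[0,0,0]],[[0.12,-0.08,11],[0,0,0]],[[0.12,-0.08,12.4],[0,0,0]],[[0.12,-0.08,12.4],[0,0,0]]]'
python3 -m handwheel '[[[0,0,0],[0,0,0]],[[0,0,0],[0,0,0]],[[0,0,0],[0,0,0]],[[0,0,0],[0,0,0]],[[0,0,0],[0,0,0]]]' 1 40
```

```text
t: 20.38
tool_pos: [0.4553, -0.0773, -0.0018]
tool_rot: [-0.315, -3.125, -0.0]
contact_force: [0.4, -0.5, 0.8]
opening: 0.0856
grip_force: 0.0
t: 21.0
tool_pos: [0.4563, -0.0777, 0.0002]
tool_rot: [0.315, 3.123, -0.001]
contact_force: [-1.2, -0.4, 6.0]
opening: 0.0358
grip_force: 39.4
```

```bash
python3 -m handwheel '[[[0,0,-3],[0,0,0]],[[0,0,-9],[0,0,0]],[[0,0,-13],[0,0,0]]]'
python3 -m handwheel '[[[-18.6,1,0],[0,0,0]],[[-18.6,1,0],[0,0,0]],[[-18.6,1,0],[0,0,0]],[[-18.6,1,0],[0,0,0]],[[-18.6,1,0],[0,0,0]]]'
python3 - <<'E'
from h import *
im=ctrl.get_image('wrist'); cv2.imwrite('pics/w10.png',im); c=ctrl.calibration('wrist')
o=ctrl.get_obs(); T=o['tool_pos']; print(T,o['opening'],o['grip_force'])
t=[]
for z in (.006,.0095):
    f,wi=circ('wrist',im,c,T[:2],T[2]+z,.019,half=.04,s=6000); print(z,f[:2]); 
    f,wb=circ('wrist',im,c,T[:2],T[2]+z,.0125,half=.04,s=6000); print(z,f[:2]); t.append(wb)
g,wj=circ('wrist',im,c,(.606,-.098),.065,.0045,half=.04,s=6000);print(g)
s=lambda a:cv2.resize(a,(266,266))
cv2.imwrite('pics/fit10.png',np.vstack([np.hstack([s(t[1]),s(wi),s(wj)]),cv2.resize(im,(798,333))]))
rel([.606,-.098,.12])
E
```

```text
t: 21.38
tool_pos: [0.4559, -0.0775, 0.1316]
tool_rot: [0.315, 3.122, -0.001]
contact_force: [-0.2, -0.4, 0.1]
opening: 0.0352
grip_force: 40.3
t: 22.0
tool_pos: [0.6388, -0.1044, 0.128]
tool_rot: [-0.315, -3.125, -0.0]
contact_force: [0.2, -0.4, -0.7]
opening: 0.0355
grip_force: 40.3
[ 0.63844065 -0.10432394  0.12850758] 0.03562982549503443 40.31315937638283
0.006 [(np.float64(0.6396), np.float64(-0.1059), np.float32(0.0186)), (np.float64(0.6353), np.float64(-0.1047), np.float32(0.0178))]
0.006 [(np.float64(0.6396), np.float64(-0.1057), np.float32(0.0129)), (np.float64(0.6326), np.float64(-0.1057), np.float32(0.0148))]
0.0095 [(np.float64(0.6376), np.float64(-0.1052), np.float32(0.018)), (np.float64(0.6358), np.float64(-0.1054), np.float32(0.0197))]
0.0095 [(np.float64(0.6328), np.float64(-0.1042), np.float32(0.0121)), (np.float64(0.6303), np.float64(-0.1049), np.float32(0.0146))]
[(np.float32(0.6014), np.float32(-0.1034), np.float32(0.0064)), (np.float32(0.5954), np.float32(-0.0974), np.float32(0.0058)), (np.float32(0.6054), np.float32(-0.0976), np.float32(0.0045)), (np.float32(0.6169), np.float32(-0.0976), np.float32(0.0067))]
tcp [ 0.6384 -0.1043  0.1285] tooly 1.37 toolz [-0.  0. -1.] t 22.05
shift cm [ 3.3  -0.03  0.85]
```

View pics/fit10.png

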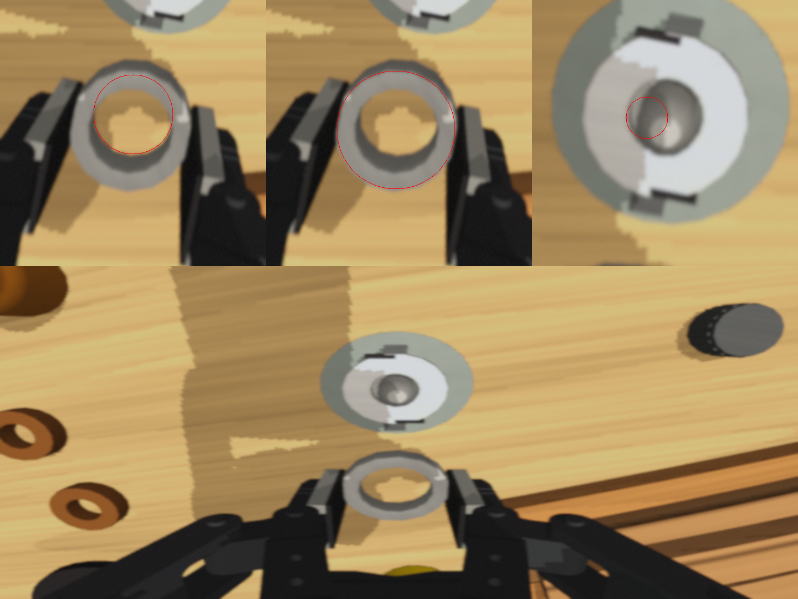

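The narrow collar is held level at (.640,−.106); the post nose is at (.606,−.098). +3.45 cm along tool x, then down.

```bash
python3 -m handwheel '[[[3.45,0.05,0],[0,0,0]],[[3.45,0.05,0],[0,0,0]],[[3.45,0.05,2.5],[0,0,0]],[[3.45,0.05,5],[0,0,0]],[[3.45,0.05,6.5],[0,0,0]]]'
python3 -m handwheel '[[[0,0,0.8],[0,0,0]],[[0,0,1.4],[0,0,0]],[[0,0,1.4],[0,0,0]]]'
python3 -m handwheel '[[[0,0,0.3],[0,0,0]],[[0,0,0.4],[0,0,0]],[[0,0,0.4],[0,0,0]]]'
```

```text
t: 22.68
tool_pos: [0.6049, -0.097, 0.0629]
tool_rot: [0.315, 3.126, -0.0]
contact_force: [-0.1, -0.0, -0.3]
opening: 0.0354
grip_force: 40.3
t: 23.05
tool_pos: [0.6057, -0.0972, 0.0494]
tool_rot: [0.315, 3.126, -0.0]
contact_force: [0.2, 0.7, -1.0]
opening: 0.035
grip_force: 40.3
t: 23.42
tool_pos: [0.6056, -0.0972, 0.0454]
tool_rot: [0.315, 3.126, -0.0]
contact_force: [-0.6, -0.6, 0.6]
opening: 0.0354
grip_force: 40.3
```

```bash
python3 -m handwheel '[[[0,0,0.1],[0,0,0]],[[0,0,0.2],[0,0,0]],[[0,0,0.2],[0,0,0]]]'
python3 -m handwheel '[[[0,0,0.1],[0,0,0]],[[0,0,0.2],[0,0,0]],[[0,0,0.2],[0,0,0]]]'
```

```text
t: 23.8
tool_pos: [0.6056, -0.0972, 0.0433]
tool_rot: [0.315, 3.126, -0.0]
contact_force: [-0.1, -0.3, -0.7]
opening: 0.0354
grip_force: 40.4
t: 24.18
tool_pos: [0.6057, -0.0972, 0.0432]
tool_rot: [-0.315, -3.125, 0.0]
contact_force: [-5.9, 0.6, 9.5]
opening: 0.0352
grip_force: 41.3
```

```bash
python3 -m handwheel '[[[0,0,-0.15],[0,0,0]],[[0,0,-0.15],[0,0,0]],[[0,0,-0.15],[0,0,0]],[[0,0,-0.15],[0,0,0]]]' -1
python3 -m handwheel '[[[0,0,0],[0,0,0]],[[0,0,-2],[0,0,0]],[[0,0,-7],[0,0,0]],[[0,0,-10],[0,0,0]],[[0,0,-10],[0,0,0]]]'
python3 - <<'E'
from h import *
im=ctrl.get_image('wrist'); cv2.imwrite('pics/w11.png',im)
c=ctrl.calibration('wrist'); 
for r in (.019,.0125,.028):print(r,circ('wrist',im,c,(.606,-.098),.053 if r<.02 else .043,r,half=.04,s=6000)[0][:2])
rel([.595,.105,.13],1.37)
c=ctrl.calibration('wrist')
for r in ctrl.landmark_of('wrist','cap')[:2]: print(r,w('wrist',r['position'],0,c).round(4))
for p in [.026]: print(circ('wrist',im,c,(.597,.106),.026,.0225,half=.04,s=6000)[0][:3])
E
```

```text
t: 24.68
tool_pos: [0.6054, -0.0971, 0.0425]
tool_rot: [-0.315, -3.125, -0.0]
contact_force: [-0.7, 1.1, 0.0]
opening: 0.0854
grip_force: 0.0
t: 25.3
tool_pos: [0.6083, -0.0979, 0.1484]
tool_rot: [0.314, 3.117, -0.003]
contact_force: [0.7, 1.5, -0.8]
opening: 0.0852
grip_force: 0.0
0.019 [(np.float32(0.6014), np.float32(-0.0971), np.float32(0.0187)), (np.float32(0.6044), np.float32(-0.0991), np.float32(0.0202))]
0.0125 [(np.float32(0.6024), np.float32(-0.0976), np.float32(0.0123)), (np.float32(0.5994), np.float32(-0.0971), np.float32(0.0148))]
0.028 [(np.float32(0.6014), np.float32(-0.0981), np.float32(0.027)), (np.float32(0.6021), np.float32(-0.0981), np.float32(0.027))]
tcp [ 0.6068 -0.0975  0.1456] tooly 1.37 toolz [ 0.004 -0.001 -1.   ] t 25.35
shift cm [ 5.2  19.61  1.53]
turn about tool z 0.0
{'position': [553.2, 115.2], 'score': 0.93} [0.5951 0.102  0.    ]
[(np.float32(0.5936), np.float32(0.1014), np.float32(0.0209)), (np.float32(0.5941), np.float32(0.1011), np.float32(0.0207)), (np.float32(0.5936), np.float32(0.1009), np.float32(0.021))]
```

The narrow collar's fit is concentric with the cutter at the seated height. Going over the cap.

```bash
python3 -m handwheel '[[[5.2,19.5,2],[0,0,0]],[[5.2,19.5,2],[0,0,0]],[[5.2,19.5,2],[0,0,0]],[[5.2,19.5,2],[0,0,0]],[[5.2,19.5,2],[0,0,0]]]'
python3 - <<'E'
from h import *
im=ctrl.get_image('wrist'); cv2.imwrite('pics/w12.png',im); c=ctrl.calibration('wrist')
rel([.595,.105,.01],1.37)
for r in ctrl.landmark_of('wrist','cap')[:2]: print(r,w('wrist',r['position'],0,c).round(4))
f,wi=circ('wrist',im,c,(.597,.103),.026,.0225,half=.04,s=6000); print(f)
g=cv2.cvtColor(wi,cv2.COLOR_BGR2GRAY); m=(g<110).astype(np.uint8)
cv2.imwrite('pics/fit12.png',np.hstack([wi,cv2.resize(im,(768,480))[:, :312]]))
E
```

```text
t: 26.02
tool_pos: [0.5925, 0.1047, 0.1213]
tool_rot: [-0.312, -3.124, 0.001]
contact_force: [0.2, -0.4, 0.1]
opening: 0.0854
grip_force: 0.0
tcp [0.593  0.1037 0.1218] tooly 1.37 toolz [-0.002 -0.001 -1.   ] t 26.07
shift cm [-0.19  0.18 11.18]
turn about tool z 0.0
{'position': [317.9, 188.3], 'score': 0.62} [0.5965 0.1027 0.    ]
[(np.float32(0.5964), np.float32(0.1029), np.float32(0.0221)), (np.float32(0.5959), np.float32(0.1031), np.float32(0.0224)), (np.float32(0.5959), np.float32(0.1026), np.float32(0.0224)), (np.float32(0.5969), np.float32(0.1034), np.float32(0.0216))]
```

View pics/fit12.png

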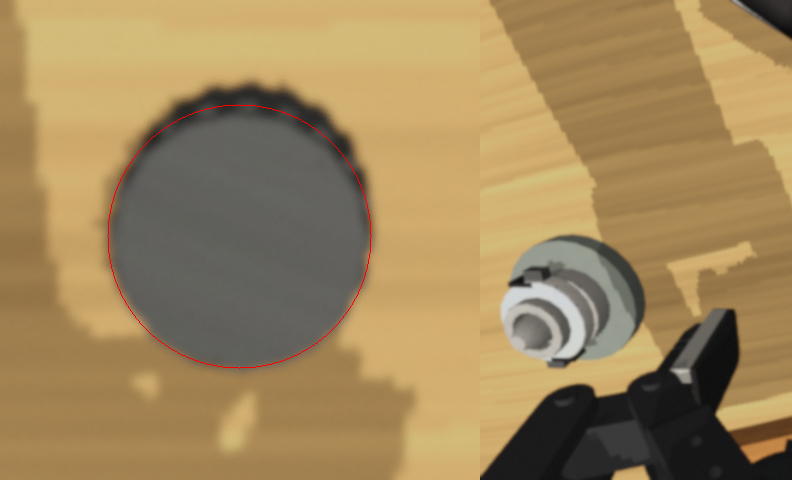

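The picture shows the stack seated correctly at lower left and the cap's top face at (.5966,.103), matching the fit. Gripping the cap.

```bash
python3 -m handwheel '[[[-0.36,0,6],[0,0,0]],[[-0.36,0,10],[0,0,0]],[[-0.36,0,11.6],[0,0,0]],[[-0.36,0,11.6],[0,0,0]]]'
python3 -m handwheel '[[[0,0,0],[0,0,0]],[[0,0,0],[0,0,0]],[[0,0,0],[0,0,0]],[[0,0,0],[0,0,0]],[[0,0,0],[0,0,0]]]' 1 50
```

```text
t: 26.62
tool_pos: [0.5967, 0.1025, 0.0062]
tool_rot: [-0.317, -3.124, 0.001]
contact_force: [0.0, -0.4, 0.3]
opening: 0.0856
grip_force: 0.0
t: 27.25
tool_pos: [0.5988, 0.1037, 0.0092]
tool_rot: [0.314, 3.122, 0.001]
contact_force: [-0.0, 0.3, 5.6]
opening: 0.0421
grip_force: 51.1
```

```bash
python3 -m handwheel '[[[0,0,-3],[0,0,0]],[[0,0,-9],[0,0,0]],[[0,0,-13],[0,0,0]]]'
python3 -m handwheel '[[[-8.4,-19.5,0],[0,0,0]],[[-8.4,-19.5,0],[0,0,0]],[[-8.4,-19.5,0],[0,0,0]],[[-8.4,-19.5,0],[0,0,0]],[[-8.4,-19.5,0],[0,0,0]]]'
python3 - <<'E'
from h import *
im=ctrl.get_image('wrist'); cv2.imwrite('pics/w13.png',im); c=ctrl.calibration('wrist')
o=ctrl.get_obs(); T=o['tool_pos']; print(T,o['opening'],o['grip_force'])
for z in (.012,.015,.018):
    f,wi=circ('wrist',im,c,T[:2],T[2]+z,.022,half=.04,s=6000); print(z,f[:3])
print(circ('wrist',im,c,(.606,-.098),.065,.0045,half=.03,s=6000)[0])
print(circ('wrist',im,c,(.606,-.098),.053,.019,half=.03,s=6000)[0])
rel([.606,-.098,.12],1.37)
E
```

```text
t: 27.62
tool_pos: [0.5977, 0.1037, 0.1397]
tool_rot: [0.314, 3.123, 0.001]
contact_force: [-0.2, -0.7, -1.2]
opening: 0.0419
grip_force: 51.2
t: 28.25
tool_pos: [0.6403, -0.1055, 0.1365]
tool_rot: [-0.319, -3.125, -0.001]
contact_force: [-1.0, 0.5, -2.5]
opening: 0.042
grip_force: 51.2
[ 0.64014567 -0.10411353  0.1364367 ] 0.04210788167662869 51.22241176664829
0.012 [(np.float64(0.64), np.float64(-0.1052), np.float32(0.0217)), (np.float64(0.6405), np.float64(-0.105), np.float32(0.022)), (np.float64(0.64), np.float64(-0.1047), np.float32(0.0214))]
0.015 [(np.float64(0.6378), np.float64(-0.1047), np.float32(0.0217)), (np.float64(0.6383), np.float64(-0.1045), np.float32(0.0212)), (np.float64(0.637), np.float64(-0.105), np.float32(0.0225))]
0.018 [(np.float64(0.6368), np.float64(-0.1042), np.float32(0.0206)), (np.float64(0.6363), np.float64(-0.1045), np.float32(0.0212)), (np.float64(0.6355), np.float64(-0.1045), np.float32(0.0217))]
[(np.float32(0.6054), np.float32(-0.0964), np.float32(0.0044)), (np.float32(0.6081), np.float32(-0.0959), np.float32(0.0067)), (np.float32(0.6239), np.float32(-0.1029), np.float32(0.0064)), (np.float32(0.6044), np.float32(-0.1014), np.float32(0.0067))]
[(np.float32(0.6044), np.float32(-0.0964), np.float32(0.0184)), (np.float32(0.6054), np.float32(-0.0964), np.float32(0.0192)), (np.float32(0.6049), np.float32(-0.0961), np.float32(0.0189)), (np.float32(0.6059), np.float32(-0.0971), np.float32(0.0183))]
tcp [ 0.6401 -0.1041  0.1364] tooly 1.369 toolz [-0.001  0.001 -1.   ] t 28.3
shift cm [ 3.47 -0.09  1.65]
turn about tool z -0.001
```

```bash
python3 -m handwheel '[[[3.45,0.06,0],[0,0,0]],[[3.45,0.06,0],[0,0,0]],[[3.45,0.06,2.5],[0,0,0]],[[3.45,0.06,5],[0,0,0]],[[3.45,0.06,6],[0,0,0]]]'
python3 -m handwheel '[[[0,0,0.4],[0,0,0]],[[0,0,0.9],[0,0,0]],[[0,0,0.9],[0,0,0]]]'
python3 -m handwheel '[[[0,0,0.2],[0,0,0]],[[0,0,0.3],[0,0,0]],[[0,0,0.3],[0,0,0]]]'
```

```text
t: 28.92
tool_pos: [0.6061, -0.0953, 0.0751]
tool_rot: [-0.312, -3.124, -0.001]
contact_force: [0.7, -0.4, -1.2]
opening: 0.0418
grip_force: 51.2
t: 29.3
tool_pos: [0.607, -0.0968, 0.0682]
tool_rot: [0.315, 3.125, -0.0]
contact_force: [0.4, -0.3, -1.2]
opening: 0.042
grip_force: 51.2
t: 29.68
tool_pos: [0.6067, -0.0968, 0.0648]
tool_rot: [-0.315, -3.126, -0.0]
contact_force: [-0.0, -0.7, -0.8]
opening: 0.0421
grip_force: 51.2
```

```bash
python3 -m handwheel '[[[0,0,0.2],[0,0,0]],[[0,0,0.3],[0,0,0]],[[0,0,0.3],[0,0,0]]]'
python3 -m handwheel '[[[0,0,0.1],[0,0,0]],[[0,0,0.2],[0,0,0]],[[0,0,0.2],[0,0,0]]]'
```

```text
t: 30.05
tool_pos: [0.6068, -0.0968, 0.0622]
tool_rot: [-0.315, -3.126, 0.0]
contact_force: [-1.9, 0.1, 0.8]
opening: 0.0421
grip_force: 51.7
t: 30.42
tool_pos: [0.6072, -0.0969, 0.0622]
tool_rot: [0.315, 3.126, -0.0]
contact_force: [-7.2, 1.0, 12.1]
opening: 0.0419
grip_force: 52.6
```

Contact at exactly the seated height (.053 + .009 grasp offset). Releasing and backing off.

```bash
python3 -m handwheel '[[[0,0,-0.1],[0,0,0]],[[0,0,-0.1],[0,0,0]],[[0,0,-0.1],[0,0,0]],[[0,0,-0.1],[0,0,0]]]' -1
python3 -m handwheel '[[[0,0,0],[0,0,0]],[[0,0,-2],[0,0,0]],[[0,0,-6],[0,0,0]],[[0,0,-10],[0,0,0]],[[0,0,-10],[0,0,0]]]'
python3 -m handwheel '[[[0,0,0],[0,0,0]],[[0,0,0],[0,0,0]],[[0,0,0],[0,0,0]]]'
python3 - <<'E'
from h import *
im=ctrl.get_image('wrist'); cv2.imwrite('pics/w14.png',im); c=ctrl.calibration('wrist')
print(circ('wrist',im,c,(.606,-.098),.079,.022,half=.03,s=6000)[0])
print(circ('wrist',im,c,(.606,-.098),.043,.028,half=.04,s=6000)[0][:2])
print(circ('wrist',im,c,(.606,-.098),.015,.045,half=.06,s=4000)[0][:2])
E
```

```text
t: 30.92
tool_pos: [0.6066, -0.0968, 0.0605]
tool_rot: [-0.315, -3.125, -0.0]
contact_force: [0.6, 0.5, -0.7]
opening: 0.0853
grip_force: 0.0
t: 31.55
tool_pos: [0.61, -0.0977, 0.1677]
tool_rot: [0.314, 3.115, -0.003]
contact_force: [0.1, 0.6, -0.1]
opening: 0.0853
grip_force: 0.0
t: 31.92
tool_pos: [0.606, -0.0966, 0.1594]
tool_rot: [-0.315, -3.123, -0.001]
contact_force: [-0.2, -0.7, 0.0]
opening: 0.0852
grip_force: 0.0
[(np.float32(0.6044), np.float32(-0.0974), np.float32(0.022)), (np.float32(0.6026), np.float32(-0.0969), np.float32(0.0234)), (np.float32(0.5996), np.float32(-0.0964), np.float32(0.0202)), (np.float32(0.6046), np.float32(-0.0979), np.float32(0.0214))]
[(np.float32(0.6046), np.float32(-0.0989), np.float32(0.0273)), (np.float32(0.6041), np.float32(-0.0986), np.float32(0.0267))]
[(np.float32(0.6024), np.float32(-0.0974), np.float32(0.0426)), (np.float32(0.6058), np.float32(-0.0986), np.float32(0.046))]
```

The cap fits concentric with radius 22 mm at its seated height (79 mm top), so I'm handing in.

```bash
python3 -c "
from station import ctrl
print(ctrl.finish_job())"
```

```text
the job is handed in; nothing more can be done
None
```

I built the stack on the post (wide collar, cutter head, narrow collar, cap) and handed it in at about 32 s of the 102 s. Each part met the one below at its expected seated height and was let go. The first grip on the cutter slipped over its top, but the cutter hadn't moved and the second grip held. No verdict was returned, I checked the cap only by circle fit and contact height because my 14 views were used up, and I took no closing look at the jar, offcut and tape measure, though I felt no contact with them.

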